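# Load the bottle carrier and bar it

## Task

Load the wooden bottle carrier: lift its locking bar, kept level, out of both open brackets and lay it on the worktop clear of the carrier, stand the blue-capped, the black-capped and the white-capped bottle upright each in the pocket of its cap's colour, and then lay the bar back over them, down in both brackets and centred. The tall bottle and the jar with red caps do not belong: leave them standing where they are, and tip nothing over.

Things in the scene. Friction and masses are not known exactly. Their poses are not given: they have to be found in the camera images.
- carrier: Fixed wooden tray 86 (x) x 312 mm (y), sides 28 mm high. At y = +-150 mm an end board 52 mm wide, 12 mm thick carries a steel U bracket open at the top: slot 28 mm wide in x, centred on x = 0, floor 165 mm above the worktop, cheeks flared, top 197 mm. The pockets stand in a row at y = -72, 0, +72 mm, in any order. Origin: centre of underside, on the worktop; y along the row, z up
- bar: Loose bar, dark wood with steel ends, 340 mm long (y), 16 wide (x), 16 high; on its middle a yellow grip block 70 mm long (y), 16 wide (x), its top 48 mm above the bar's underside. About 0.2 kg. At the start it lies in both brackets of the carrier, over the pockets, underside 165 mm above the worktop. Origin: centre of the underside, z up
- bottle_blue_cap: Slim white plastic bottle with a blue cap, 37 mm in diameter, 126 mm high, about 80 g, loose, standing on the worktop. Can be gripped across its full diameter up to 110 mm height. Belongs in the blue pocket. Origin at the centre of its underside, z up
- bottle_black_cap: Slim brown glass bottle with a black cap, 40 mm in diameter, 146 mm high, about 130 g, loose, standing on the worktop. Can be gripped across its full diameter up to 135 mm height. Belongs in the black pocket. Origin at the centre of its underside, z up
- bottle_white_cap: Slim clear glass bottle with a white cap, 43 mm in diameter, 130 mm high, about 120 g, loose, standing on the worktop. Can be gripped across its full diameter up to 120 mm height. Belongs in the white pocket. Origin at the centre of its underside, z up
- pocket_blue: Blue square open-topped plastic pocket fixed in the tray of the carrier: 62 x 62 mm outside, 56 x 56 mm inside, 40 mm high, floor 3 mm thick. Origin at the centre of its underside, 6 mm above the worktop, so a bottle in it stands 9 mm above the worktop; x, y along its sides (as the carrier's), z up
- pocket_black: Black square open-topped plastic pocket fixed in the tray of the carrier: 62 x 62 mm outside, 56 x 56 mm inside, 40 mm high, floor 3 mm thick. Origin at the centre of its underside, 6 mm above the worktop, so a bottle in it stands 9 mm above the worktop; x, y along its sides (as the carrier's), z up
- pocket_white: White square open-topped plastic pocket fixed in the tray of the carrier: 62 x 62 mm outside, 56 x 56 mm inside, 40 mm high, floor 3 mm thick. Origin at the centre of its underside, 6 mm above the worktop, so a bottle in it stands 9 mm above the worktop; x, y along its sides (as the carrier's), z up
- tall_red_cap: Look-alike to be left alone: taller clear bottle with a red cap, 50 mm in diameter, 194 mm high, loose, standing among the others. Origin at the centre of its underside, z up
- jar_red_lid: Look-alike to be left alone: wide brown jar with a red lid, 66 mm in diameter, 138 mm high, loose, standing among the others. Origin at the centre of its underside, z up
There are look-alikes about, which are no part of the job. What is shaped like the bottle_black_cap but purple is not meant.

How it is judged:
By the outcome, as a careful person would: the job done as asked, in the order asked, and still so for the second after the job is handed in, with the robot touching nothing.
It also fails if it takes over 134 s, if anything falls off the work surface, if the arm or the gripper's body presses on something with over 40 N, if the wrist force passes 120 N, or if a joint passes its speed limit or range.

## Robot

A 6-joint arm with a two-finger parallel gripper is mounted at the origin on a cart in front of the work surface, level with it; the furniture and walls round the work are solid. World frame = base frame: x ahead of the robot, y to its left, z up, the work surface at z = 0. Lengths are in m, angles in degrees, forces in N, time in s.
With the tool pointing down it reaches from about 0.35 to 0.875 m from the base axis. Payload 4.2 kg.
Tool frame: the origin (TCP) lies between the finger pads; the fingertips stand 17 mm ahead of it and the grasp point (between the pads) lies 2 mm behind it; z points along the fingers, y is the line along which they close (so a half turn about z gives the same grasp; the last joint's range is limited). The gripper opens to 87 mm and grips with 3 to 60 N. Pads are 19 mm wide; open, the fingers measure 117 mm over their backs; the gripper's body (75 mm by 190 mm) begins 51 mm behind the grasp point.
Start: joints at [84.087, 22.042, 0.453, 0, -68.411, -14.817], TCP at [0.221, 0.585, 0.24] pointing down, gripper open.
Joint ranges: [-179.83, 179.83], [-69.29, 118.12], [-61.27, 80.66], [-181.25, 117.63], [-171.15, -9.14], [-177.46, 177.46]. Speed limits (degrees/s): [159.86, 159.86, 180, 180, 180, 180].

## Interface

Orientations are given as a 3x3 rotation matrix whose columns are the frame's x, y, z axes.
In Python, from station import r gives the robot as it stands.
- The arm moves only by the tool servo_tool, never from a script. Its argument "targets" is a list of rows, each a list of 5 numbers: the shift along the world's x, y, z in units of 30 mm (1.0 is 30 mm), then the turn about the world's z in rad, then the finger opening in mm, from 0 to 87. In form: [[x, y, z, turn, gripper], ...]. A call has exactly 5 rows; each row is the pose to reach, as a shift and turn from the pose commanded when the call began; what a row does not reach only later rows make up. A row lasts 1/12 s, in which the tool goes at most 41.7 mm and 7.16 degrees, less where a joint would pass 70% of its speed; a pose out of reach is approached as far as the arm can. A call with a gripper value outside its range is refused whole. The fingers move at their own pace and stop on an object; the grip force is fixed at half the most. Time passes only in rows, so rows that repeat a pose let the fingers close, or fill a call up. It gives the time, the measured TCP pose, the force, the opening and the grip force at its end, in the units of the state.
- r.sense(): the state, without advancing time (a new reading comes with each control period).
- r.capture(name): name is "scene" or "top"; returns a dict with "pixels" (480x640x3 uint8, red, green, blue), "fx", "fy", "cx", "cy" (pixels), "world_from_camera" (4x4, takes a point from camera to world coordinates). Camera axes: x right, y down, z forward; pixel columns grow to the right and rows downward; lengths in m; the calibration is good to about 2 mm. A picture is of the moment at which its call begins. There is no depth.
- r.finish_job(): hands the job in; it is judged then, once.
The state is a dict: "time_s": time; "joints": joint angles; "joint_velocities": joint speeds; "effort": joint torques, N m; "tcp_pos": TCP position; "ee_rot": TCP orientation; "wrist_force": force on the tool from outside, world axes, zero at the start; "moment": the same for the moment, N m; "gripper_width": opening from 0.0 (shut) to 1.0 (fully open); "gripper_force": force on a finger pad.
Only numpy, scipy, OpenCV 4.12 (cv2) and the standard library are available. Lean on these libraries where they do the work, as an engineer would, in place of code of your own. Each camera call takes 0.05 s, during which the arm holds its last target. There are 200 camera calls.

## Working session

There is one attempt and no reset: what is moved stays moved. The work goes in short steps, Python scripts to look and compute and a tool call to move; the robot and the scene stay as the last step left them, time stands still between calls to the robot, and variables do not carry over. Pictures are saved under pics/ and viewed, at most 14 in all, crops included, and the job is handed in when it is done.

Besides the shell and the picture viewer there is one more tool, called after "Emit:" as name([rows], argument=value, ...), one row to a line, values as JSON. servo_tool: Moves the arm, as the interface text tells. Its arguments: {"type":"object","properties":{"targets":{"type":"array","items":{"type":"array","items":{"type":"number"}}}},"required":["targets"]}

```bash
mkdir -p pics; cat > h.py <<'E'
import numpy as np, cv2, pickle
from station import r
def snap(n,cam):
    d=r.capture(cam); pickle.dump(d,open(f'pics/{n}.pkl','wb')); cv2.imwrite(f'pics/{n}.png',cv2.cvtColor(d['pixels'],cv2.COLOR_RGB2BGR)); return d
def load(n): return pickle.load(open(f'pics/{n}.pkl','rb'))
def pt(d,u,v,z):
    T=d['world_from_camera']; q=T[:3,:3]@np.array([(u-d['cx'])/d['fx'],(v-d['cy'])/d['fy'],1]); o=T[:3,3]
    return o+q*(z-o[2])/q[2]
def px(d,p):
    T=d['world_from_camera']; c=T[:3,:3].T@(np.array(p)-T[:3,3]); return c[0]/c[2]*d['fx']+d['cx'],c[1]/c[2]*d['fy']+d['cy']
def crop(n,u0,v0,u1,v1,k,out):
    im=cv2.imread(f'pics/{n}.png')[v0:v1,u0:u1]; cv2.imwrite(f'pics/{out}.png',cv2.resize(im,None,fx=k,fy=k,interpolation=cv2.INTER_CUBIC))
E
python3 - <<'E'
from h import *
for c in('top','scene'):
    d=snap(c+'0',c); print(c,d['fx'],d['cx'],d['cy'],np.round(d['world_from_camera'],3).tolist())
s=r.sense(); print(s)
E
```

```text
top 564.0311516953132 313.210157973661 239.8452910116667 [[-0.015, -0.987, 0.162, 0.313], [-1.0, 0.011, -0.024, -0.066], [0.022, -0.162, -0.986, 1.431], [0.0, 0.0, 0.0, 1.0]]
scene 492.09124119796303 319.6154173761314 241.082809923548 [[0.905, -0.358, 0.23, 0.249], [-0.426, -0.771, 0.474, -0.606], [0.007, -0.526, -0.85, 1.088], [0.0, 0.0, 0.0, 1.0]]
{'time_s': 0.1, 'joints': array([ 8.40886599e+01,  2.20865927e+01,  3.87837392e-01, -2.56842094e-02,
       -6.84133334e+01, -1.48161528e+01]), 'joint_velocities': array([-0.01114949, -0.10040444,  0.17432916,  0.0149769 ,  0.04502986,
       -0.08291844]), 'effort': array([-2.53441085e-04, -3.91692066e+01,  1.87934035e+01,  4.23185930e+00,
        1.34429461e-02, -7.69675762e-05]), 'tcp_pos': array([0.22100754, 0.58406974, 0.23856709]), 'ee_rot': array([[ 9.35215814e-01, -3.54077679e-01, -6.16092696e-04],
       [-3.54078201e-01, -9.35213883e-01, -1.90294881e-03],
       [ 9.76132548e-05,  1.99781281e-03, -9.99998000e-01]]), 'wrist_force': array([-0.4777021 ,  0.94573973,  0.29080875]), 'moment': array([-0.0144677 ,  0.02872253,  0.04513063]), 'gripper_force': 0.0, 'gripper_width': 1.000901766646643}
```

View pics/top0.png

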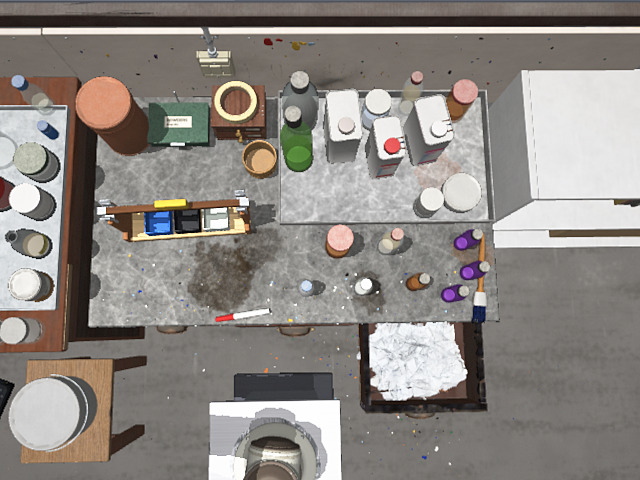

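View pics/scene0.png

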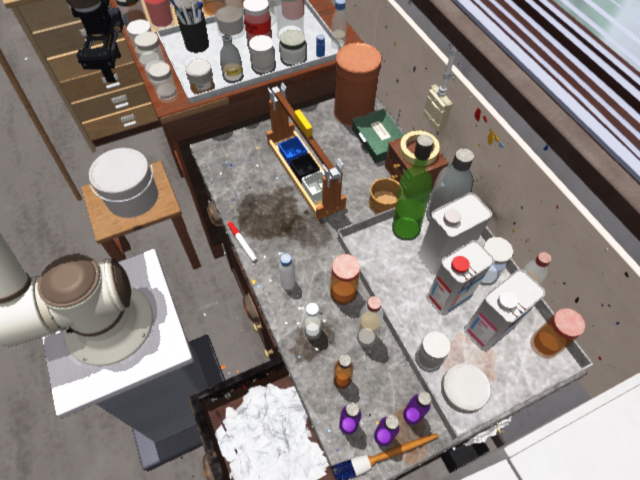

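The top view shows the carrier at about (178,218). The blue pocket is left (158,222), black in the middle (187,220) and white right (217,218). There are loose bottles at (306,287), (364,286) and (418,282), three purple look-alikes at (467,240), (474,270) and (455,293), the jar at (340,240) and the tall red-capped bottle at (392,240). The brown bottle with a dark cap at (418,282) fits bottle_black_cap, because the other three are purple. I'll enlarge these to confirm.

```bash
python3 - <<'E'
from h import *
crop('top0',285,215,495,312,3.8,'a'); crop('top0',92,188,262,250,4.7,'b')
a=cv2.imread('pics/a.png');b=cv2.imread('pics/b.png');print(a.shape,b.shape)
w=798
o=np.zeros((a.shape[0]+b.shape[0],800,3),np.uint8);o[:a.shape[0],:min(800,a.shape[1])]=a[:,:800];o[a.shape[0]:,:min(800,b.shape[1])]=b[:,:800]
o=o[:600] if o.shape[0]<=600 else cv2.resize(o,None,fx=600/o.shape[0],fy=600/o.shape[0]);print(o.shape)
cv2.imwrite('pics/ab.png',o[:600,:800])
crop('scene0',255,80,355,220,4.2,'c');crop('scene0',260,245,360,395,4,'d')
c=cv2.imread('pics/c.png');d=cv2.imread('pics/d.png');o=np.zeros((600,800,3),np.uint8);o[:588,:395]=c[:,:395];o[:600,400:]=d
cv2.imwrite('pics/cd.png',o)
for n in('top0','scene0'):
    D=load(n);print(px(D,[0,0,0]),px(D,[.221,.585,.24]))
E
```

```text
(369, 798, 3) (291, 799, 3)
(600, 727, 3)
(np.float64(274.6561855304034), np.float64(464.778438147151)) (np.float64(-19.795669251062748), np.float64(383.64943576099506))
(np.float64(110.14829876094689), np.float64(323.96842744658596)) (np.float64(112.25288438354272), np.float64(63.33334540133819))
```

View pics/ab.png

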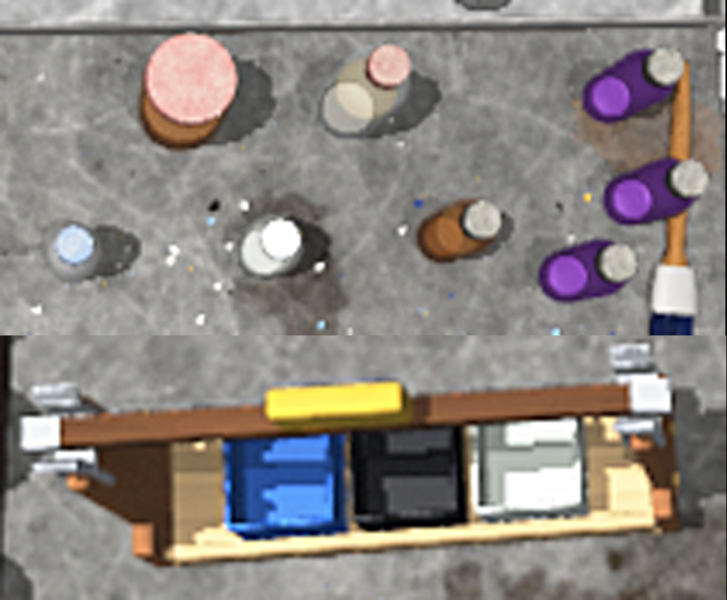

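View pics/cd.png

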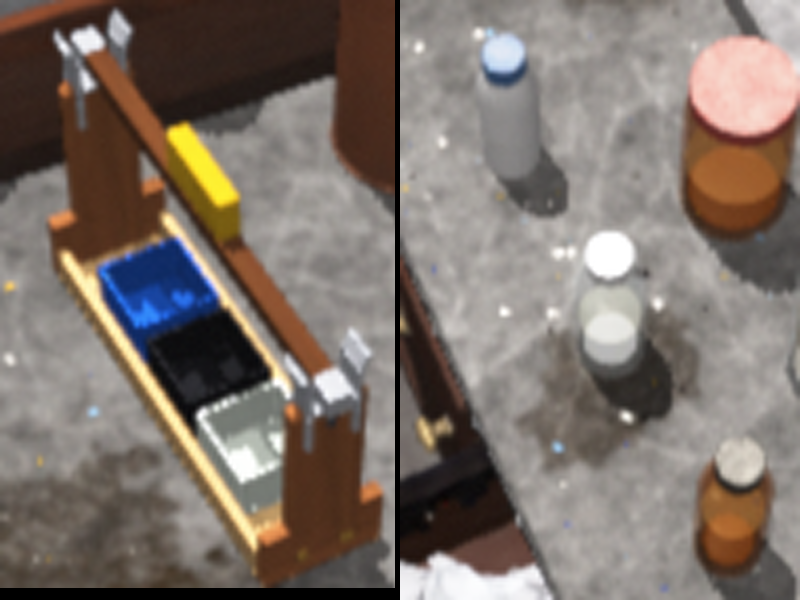

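Crop confirms it: the brown bottle with the black-sided cap at top (424,278) and scene (345,360) is the black-capped one. Blue is at top (306,285) and white at (366,284). Pockets from left to right are blue, black, white. I now work out positions.

```bash
python3 - <<'E'
from h import *
T=load('top0');S=load('scene0')
Z=dict(blue=.126,white=.130,black=.146,jar=.138,tall=.194,barL=.181,barR=.181,yel=.213)
t=dict(blue=(306.4,285.3),white=(366,284.5),black=(424.5,278.4),jar=(340.3,237.9),tall=(397.6,234.1),barL=(101.4,210.8),barR=(244.1,201.5),yel=(170.6,203.1))
s=dict(blue=(286,258.3),white=(312.3,308.5),black=(344.8,360.5),jar=(346.3,266.8),barL=(276,89.5),barR=(334.5,172.4),yel=(303.6,119.3))
P={}
for k in t:
    a=pt(T,*t[k],Z[k])[:2]*1000; b=pt(S,*s[k],Z[k])[:2]*1000 if k in s else a; P[k]=(a+b)/2; print(k,a.round(),b.round(),P[k].round())
d=P['barL']-P['barR'];print('bar ang of y axis',np.degrees(np.arctan2(-d[0],d[1])),'mid',(P['barL']+P['barR'])/2,np.linalg.norm(d))
# pocket top rims (top view, z=.046), from crop b
for n,q in dict(blue=[(224,435),(346,432),(348,528),(230,536)],white=[(470,425),(583,418),(588,514),(480,518)]).items():
    print(n,np.mean([pt(T,92+u/4.2727,188+(v-335.5)/4.2727,.046)[:2]*1000 for u,v in q],0).round())
print('table front',pt(T,220,325,0),'pen',pt(T,243,315,0),'tray edge',pt(T,283,222,0))
E
```

```text
blue [421. -81.] [421. -80.] [421. -80.]
white [ 421. -219.] [ 423. -218.] [ 422. -218.]
black [ 432. -352.] [ 432. -351.] [ 432. -351.]
jar [ 530. -161.] [ 531. -162.] [ 530. -162.]
tall [ 527. -285.] [ 527. -285.] [ 527. -285.]
barL [590. 378.] [592. 380.] [591. 379.]
barR [609.  59.] [608.  58.] [608.  58.]
yel [599. 217.] [600. 218.] [600. 217.]
bar ang of y axis 3.094802273554838 mid [599.65230939 218.67822828] 321.5588121307306
blue [589. 282.]
white [596. 141.]
table front [0.33524545 0.13520726 0.        ] pen [0.35923161 0.0779583  0.        ] tray edge [ 0.59601619 -0.02386419  0.        ]
```

Both cameras agree. The bar's centre is (0.600, 0.218) with a yaw of +3.1°. The bottles are blue (0.421, -0.080), white (0.422, -0.218) and black (0.432, -0.351). I move over the bar first.

Emit:
servo_tool([
  [0.8, -0.8, 0.4, -0.12, 87],
  [1.6, -1.6, 0.8, -0.24, 87],
  [2.4, -2.4, 1.2, -0.36, 87],
  [3.2, -3.2, 1.3, -0.48, 87],
  [4, -4, 1.3, -0.6, 87],
])

```text
time_s: 0.52
tcp_pos: [0.3422, 0.4637, 0.2796]
ee_rot: [[0.568, -0.823, 0.001], [-0.823, -0.568, 0.002], [-0.001, -0.002, -1.0]]
wrist_force: [0.2, -0.5, -0.0]
gripper_width: 1.001
gripper_force: 0.0
```

Emit:
servo_tool([
  [0.8, -0.8, 0, -0.12, 87],
  [1.6, -1.6, 0, -0.24, 87],
  [2.4, -2.4, 0, -0.36, 87],
  [3.2, -3.2, 0, -0.48, 87],
  [4, -4, 0, -0.555, 87],
])

```text
time_s: 0.93
tcp_pos: [0.4619, 0.343, 0.2782]
ee_rot: [[0.049, -0.999, -0.001], [-0.999, -0.049, -0.0], [0.0, 0.001, -1.0]]
wrist_force: [-0.3, 0.6, -0.1]
gripper_width: 0.999
gripper_force: 0.0
```

Emit:
servo_tool([
  [1, -1, 0, 0, 87],
  [2, -2, 0, 0, 87],
  [3, -3, 0, 0, 87],
  [4, -4, 0, 0, 87],
  [4.6, -4.2, 0, 0, 87],
])

```text
time_s: 1.35
tcp_pos: [0.6008, 0.2144, 0.2781]
ee_rot: [[0.05, -0.999, -0.001], [-0.999, -0.05, -0.001], [0.001, 0.001, -1.0]]
wrist_force: [-0.5, 0.3, 0.7]
gripper_width: 0.997
gripper_force: 0.0
```

Emit:
servo_tool([
  [0, 0, -0.5, 0, 87],
  [0, 0, -1.2, 0, 87],
  [0, 0, -1.9, 0, 87],
  [0, 0, -2.4, 0, 87],
  [0, 0, -2.65, 0, 87],
])

```text
time_s: 1.77
tcp_pos: [0.5979, 0.2177, 0.1958]
ee_rot: [[0.053, -0.999, -0.005], [-0.999, -0.053, -0.002], [0.002, 0.005, -1.0]]
wrist_force: [0.0, -0.4, -1.1]
gripper_width: 0.998
gripper_force: 0.0
```

Emit:
servo_tool([
  [0, 0, 0, 0, 40],
  [0, 0, 0, 0, 10],
  [0, 0, 0, 0, 10],
  [0, 0, 0, 0, 10],
  [0, 0, 0, 0, 10],
])

```text
time_s: 2.18
tcp_pos: [0.5996, 0.2188, 0.2003]
ee_rot: [[0.054, -0.999, 0.002], [-0.999, -0.054, 0.001], [-0.001, -0.002, -1.0]]
wrist_force: [-0.0, -0.2, 0.0]
gripper_width: 0.708
gripper_force: 0.0
```

Emit:
servo_tool([
  [0, 0, 0, 0, 10],
  [0, 0, 0, 0, 10],
  [0, 0, 0, 0, 10],
  [0, 0, 0, 0, 10],
  [0, 0, 0, 0, 10],
])

```text
time_s: 2.6
tcp_pos: [0.5992, 0.2185, 0.1991]
ee_rot: [[0.054, -0.999, -0.0], [-0.999, -0.054, -0.0], [0.0, 0.0, -1.0]]
wrist_force: [-0.3, 0.3, -0.1]
gripper_width: 0.323
gripper_force: 0.0
```

Emit:
servo_tool([
  [0, 0, 0, 0, 10],
  [0, 0, 0, 0, 10],
  [0, 0, 0, 0, 10],
  [0, 0, 0, 0, 10],
  [0, 0, 0, 0, 10],
])

```text
time_s: 3.02
tcp_pos: [0.5996, 0.2186, 0.1993]
ee_rot: [[0.054, -0.999, 0.001], [-0.999, -0.054, 0.0], [-0.0, -0.001, -1.0]]
wrist_force: [1.6, -0.2, 0.8]
gripper_width: 0.181
gripper_force: 30.0
```

Emit:
servo_tool([
  [0, 0, 0.1, 0, 10],
  [0, 0, 0.3, 0, 10],
  [0, 0, 0.6, 0, 10],
  [0, 0, 0.9, 0, 10],
  [0, 0, 1.2, 0, 10],
])

```text
time_s: 3.43
tcp_pos: [0.5992, 0.2185, 0.2362]
ee_rot: [[0.054, -0.999, 0.0], [-0.999, -0.054, 0.0], [-0.0, -0.0, -1.0]]
wrist_force: [-0.3, 0.2, -2.1]
gripper_width: 0.181
gripper_force: 30.0
```

Emit:
servo_tool([
  [0, 0, 0.3, 0, 10],
  [0, 0, 0.6, 0, 10],
  [0, 0, 0.8, 0, 10],
  [0, 0, 0.8, 0, 10],
  [0, 0, 0.8, 0, 10],
])

```text
time_s: 3.85
tcp_pos: [0.5992, 0.2186, 0.2594]
ee_rot: [[0.054, -0.999, 0.0], [-0.999, -0.054, 0.001], [-0.001, -0.0, -1.0]]
wrist_force: [0.6, 0.3, -3.0]
gripper_width: 0.18
gripper_force: 30.0
```

Emit:
servo_tool([
  [-0.4, 0, 0, 0, 10],
  [-1.2, -0.1, 0, 0, 10],
  [-2, -0.2, 0, 0, 10],
  [-2.8, -0.3, 0, 0, 10],
  [-3.5, -0.4, 0, 0, 10],
])

```text
time_s: 4.27
tcp_pos: [0.4924, 0.2059, 0.2581]
ee_rot: [[0.054, -0.999, -0.002], [-0.999, -0.054, -0.001], [0.001, 0.002, -1.0]]
wrist_force: [-1.0, -0.6, -2.0]
gripper_width: 0.18
gripper_force: 30.0
```

Emit:
servo_tool([
  [-0.7, -0.1, 0, 0, 10],
  [-1.2, -0.2, -0.3, 0, 10],
  [-1.5, -0.2, -0.9, 0, 10],
  [-1.5, -0.2, -1.7, 0, 10],
  [-1.5, -0.2, -2.5, 0, 10],
])

```text
time_s: 4.68
tcp_pos: [0.4485, 0.2005, 0.1837]
ee_rot: [[0.055, -0.999, 0.001], [-0.999, -0.055, 0.001], [-0.001, -0.001, -1.0]]
wrist_force: [0.1, 0.6, -1.8]
gripper_width: 0.183
gripper_force: 30.0
```

Emit:
servo_tool([
  [0, 0, -0.8, 0, 10],
  [0, 0, -1.6, 0, 10],
  [0, 0, -2.4, 0, 10],
  [0, 0, -3.1, 0, 10],
  [0, 0, -3.5, 0, 10],
])

```text
time_s: 5.1
tcp_pos: [0.4477, 0.1993, 0.0763]
ee_rot: [[0.053, -0.999, -0.004], [-0.999, -0.053, -0.003], [0.003, 0.004, -1.0]]
wrist_force: [0.4, 0.1, -2.5]
gripper_width: 0.182
gripper_force: 30.0
```

Emit:
servo_tool([
  [0, 0, -0.4, 0, 10],
  [0, 0, -0.7, 0, 10],
  [0, 0, -1, 0, 10],
  [0, 0, -1.2, 0, 10],
  [0, 0, -1.2, 0, 10],
])

```text
time_s: 5.52
tcp_pos: [0.4486, 0.2, 0.0419]
ee_rot: [[0.054, -0.999, -0.002], [-0.999, -0.054, -0.002], [0.001, 0.002, -1.0]]
wrist_force: [-0.3, -0.8, -3.4]
gripper_width: 0.179
gripper_force: 30.0
```

Emit:
servo_tool([
  [0, 0, -0.1, 0, 10],
  [0, 0, -0.2, 0, 10],
  [0, 0, -0.25, 0, 10],
  [0, 0, -0.26, 0, 10],
  [0, 0, -0.26, 0, 10],
])

```text
time_s: 5.93
tcp_pos: [0.4493, 0.2006, 0.0354]
ee_rot: [[0.054, -0.999, 0.0], [-0.999, -0.054, 0.0], [-0.0, -0.0, -1.0]]
wrist_force: [0.0, 0.2, -3.0]
gripper_width: 0.178
gripper_force: 30.0
```

Emit:
servo_tool([
  [0, 0, 0, 0, 87],
  [0, 0, 0, 0, 87],
  [0, 0, 0, 0, 87],
  [0, 0, 0, 0, 87],
  [0, 0, 0, 0, 87],
])

```text
time_s: 6.35
tcp_pos: [0.4494, 0.2007, 0.0355]
ee_rot: [[0.054, -0.999, 0.0], [-0.999, -0.054, 0.0], [-0.0, -0.001, -1.0]]
wrist_force: [-0.0, 0.1, 0.5]
gripper_width: 0.478
gripper_force: 0.0
```

Emit:
servo_tool([
  [0, 0, 0.5, 0, 87],
  [0, 0, 1.5, 0, 87],
  [0, 0, 2.5, 0, 87],
  [0, 0, 3.5, 0, 87],
  [0, 0, 4.5, 0, 87],
])

```text
time_s: 6.77
tcp_pos: [0.4489, 0.2003, 0.1718]
ee_rot: [[0.054, -0.999, -0.0], [-0.999, -0.054, -0.0], [0.0, 0.0, -1.0]]
wrist_force: [0.4, 0.8, 0.3]
gripper_width: 0.855
gripper_force: 0.0
```

Emit:
servo_tool([
  [0, -0.8, 0.6, 0, 87],
  [-0.2, -1.8, 1, 0, 87],
  [-0.4, -2.9, 1.2, 0, 87],
  [-0.6, -4, 1.2, 0, 87],
  [-0.8, -5.2, 1.2, 0, 87],
])

```text
time_s: 7.18
tcp_pos: [0.4249, 0.0436, 0.207]
ee_rot: [[0.055, -0.998, 0.002], [-0.998, -0.055, 0.001], [-0.001, -0.002, -1.0]]
wrist_force: [1.2, -0.9, -0.3]
gripper_width: 0.997
gripper_force: 0.0
```

```bash
python3 - <<'E'
from h import *
snap('top1','top');snap('scene1','scene')
crop('top1',90,180,350,310,3,'e');crop('scene1',240,75,360,225,4,'f')
E
```

```text
(no output)
```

View pics/e.png

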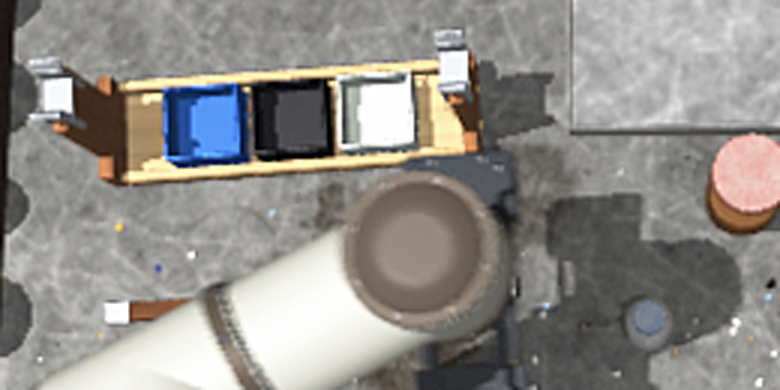

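View pics/f.png

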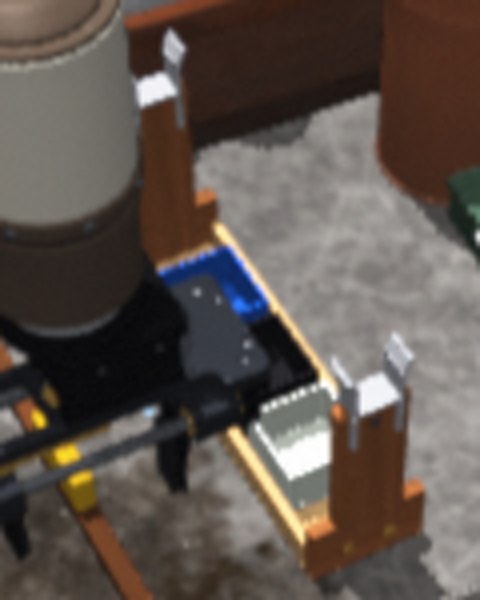

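The bar lies flat at crop e (110–220, 310) and the carrier is now clear, with slot floors at crop (60,97) and (455,70). I compute the carrier centre from these.

```bash
python3 - <<'E'
from h import *
T=load('top1');S=load('scene1')
e=lambda u,v,z:pt(T,90+u/3,180+v/3,z)[:2]*1000
f=lambda u,v,z:pt(S,240+u/4,75+v/4,z)[:2]*1000
L=e(59,97,.165);R=e(455,70,.165);print(L,R,(L+R)/2,np.degrees(np.arctan2(-(L-R)[0],(L-R)[1])),np.linalg.norm(L-R))
L=f(156,90,.165);R=f(376,395,.165);print('scene',L,R,(L+R)/2,np.linalg.norm(L-R))
for n,q in dict(blue=[(163,88),(243,84),(247,158),(168,165)],black=[(252,84),(330,80),(334,154),(256,160)],white=[(338,76),(412,72),(417,148),(343,153)]).items():
    print(n,np.mean([e(u,v,.046) for u,v in q],0).round())
a=np.radians(3.1)
for n,y in(('blue',72),('black',0),('white',-72)): print(n,600-y*np.sin(a),218.5+y*np.cos(a), [((np.array(px(T,[(600-y*np.sin(a))/1000,(218.5+y*np.cos(a))/1000,.046]))-[90,180])*3).round(1)])
s=r.sense();print(s['tcp_pos'])
E
```

```text
[590.02897464 365.23197599] [608.06309996  65.75220039] [599.0460373  215.49208819] 3.446085826281487 300.02227528669124
scene [593.07535513 365.18424936] [611.5130467   66.10602067] [602.29420091 215.64513502] 299.6460167432824
blue [592. 284.]
black [595. 212.]
white [600. 142.]
blue 596.1063254650962 290.39464026348725 [array([198.2, 119.1])]
black 600.0 218.5 [array([285.4, 113.6])]
white 603.8936745349038 146.60535973651275 [array([372.3, 108.2])]
[0.42324339 0.04102979 0.20633251]
```

Emit:
servo_tool([
  [0, -1, 0, 0, 87],
  [0, -2, 0, 0, 87],
  [-0.1, -3, 0, 0, 87],
  [-0.13, -3.8, 0, 0, 87],
  [-0.13, -4.17, 0, 0, 87],
])

```text
time_s: 7.7
tcp_pos: [0.4209, -0.0823, 0.2063]
ee_rot: [[0.052, -0.999, -0.0], [-0.999, -0.052, -0.0], [0.0, 0.0, -1.0]]
wrist_force: [0.0, 0.3, 0.1]
gripper_width: 0.996
gripper_force: 0.0
```

Emit:
servo_tool([
  [0, 0, -0.5, 0, 87],
  [0, 0, -1.4, 0, 87],
  [0, 0, -2.4, 0, 87],
  [0, 0, -3.3, 0, 87],
  [0, 0, -3.8, 0, 87],
])

```text
time_s: 8.12
tcp_pos: [0.4198, -0.0805, 0.0898]
ee_rot: [[0.053, -0.999, -0.004], [-0.999, -0.053, -0.0], [0.0, 0.004, -1.0]]
wrist_force: [-0.4, 0.1, -0.2]
gripper_width: 0.997
gripper_force: 0.0
```

Emit:
servo_tool([
  [0, 0, 0, 0, 30],
  [0, 0, 0, 0, 30],
  [0, 0, 0, 0, 30],
  [0, 0, 0, 0, 30],
  [0, 0, 0, 0, 30],
])

```text
time_s: 8.53
tcp_pos: [0.4222, -0.0803, 0.0935]
ee_rot: [[0.054, -0.999, 0.003], [-0.999, -0.054, 0.0], [-0.0, -0.003, -1.0]]
wrist_force: [-0.6, 0.0, 0.4]
gripper_width: 0.704
gripper_force: 0.0
```

Emit:
servo_tool([
  [0, 0, 0, 0, 30],
  [0, 0, 0, 0, 30],
  [0, 0, 0, 0, 30],
  [0, 0, 0, 0, 30],
  [0, 0, 0, 0, 30],
])

```text
time_s: 8.95
tcp_pos: [0.4214, -0.0806, 0.0925]
ee_rot: [[0.054, -0.999, 0.0], [-0.999, -0.054, -0.0], [0.0, -0.0, -1.0]]
wrist_force: [-0.3, -0.1, 2.4]
gripper_width: 0.418
gripper_force: 30.0
```

Emit:
servo_tool([
  [0, 0, 0.3, 0, 30],
  [0, 0, 1, 0, 30],
  [0, 0, 1.9, 0, 30],
  [0, 0, 2.8, 0, 30],
  [0, 0.3, 3.4, 0, 30],
])

```text
time_s: 9.37
tcp_pos: [0.4218, -0.0721, 0.1964]
ee_rot: [[0.053, -0.999, 0.002], [-0.999, -0.053, -0.0], [0.0, -0.002, -1.0]]
wrist_force: [0.5, 0.7, -0.2]
gripper_width: 0.42
gripper_force: 30.0
```

Emit:
servo_tool([
  [0, 0.7, 0.2, 0, 30],
  [0, 1.5, 0.2, 0, 30],
  [0, 2.5, 0.2, 0, 30],
  [0, 3.5, 0.2, 0, 30],
  [0, 4.5, 0.2, 0, 30],
])

```text
time_s: 9.78
tcp_pos: [0.4208, 0.0645, 0.2002]
ee_rot: [[0.053, -0.999, -0.0], [-0.999, -0.053, 0.0], [-0.0, 0.0, -1.0]]
wrist_force: [1.3, -0.2, -0.6]
gripper_width: 0.421
gripper_force: 30.0
```

Emit:
servo_tool([
  [0, 1, 0, 0, 30],
  [0, 2, 0, 0, 30],
  [0, 3, 0, 0, 30],
  [0.2, 4, 0, 0, 30],
  [0.6, 5, 0, 0, 30],
])

```text
time_s: 10.2
tcp_pos: [0.4381, 0.2146, 0.2001]
ee_rot: [[0.055, -0.998, -0.001], [-0.998, -0.055, -0.0], [0.0, 0.001, -1.0]]
wrist_force: [0.1, 0.2, -1.0]
gripper_width: 0.418
gripper_force: 30.0
```

Emit:
servo_tool([
  [0.7, 0.8, 0, 0, 30],
  [1.5, 1.5, 0, 0, 30],
  [2.4, 2, 0, 0, 30],
  [3.3, 2.3, 0, 0, 30],
  [4.2, 2.4, 0, 0, 30],
])

```text
time_s: 10.62
tcp_pos: [0.5661, 0.287, 0.1992]
ee_rot: [[0.056, -0.998, -0.001], [-0.998, -0.056, -0.0], [0.0, 0.001, -1.0]]
wrist_force: [0.3, 0.9, 0.2]
gripper_width: 0.418
gripper_force: 30.0
```

Emit:
servo_tool([
  [0.6, 0, 0, 0, 30],
  [0.9, 0, 0, 0, 30],
  [0.99, 0, 0, 0, 30],
  [0.99, 0, 0, 0, 30],
  [0.99, 0, 0, 0, 30],
])

```text
time_s: 11.03
tcp_pos: [0.594, 0.2851, 0.2001]
ee_rot: [[0.054, -0.999, -0.001], [-0.999, -0.054, -0.0], [0.0, 0.001, -1.0]]
wrist_force: [0.2, -0.0, -0.1]
gripper_width: 0.422
gripper_force: 30.0
```

Emit:
servo_tool([
  [0, 0, -0.4, 0, 30],
  [0, 0, -1.1, 0, 30],
  [0, 0, -1.8, 0, 30],
  [0, 0, -2.5, 0, 30],
  [0, 0, -2.9, 0, 30],
])

```text
time_s: 11.45
tcp_pos: [0.5928, 0.2848, 0.1115]
ee_rot: [[0.054, -0.999, -0.003], [-0.999, -0.054, -0.001], [0.001, 0.003, -1.0]]
wrist_force: [-0.3, -0.5, -0.2]
gripper_width: 0.418
gripper_force: 30.0
```

Emit:
servo_tool([
  [0, 0, -0.15, 0, 30],
  [0, 0, -0.28, 0, 30],
  [0, 0, -0.33, 0, 30],
  [0, 0, -0.33, 0, 30],
  [0, 0, -0.33, 0, 30],
])

```text
time_s: 11.87
tcp_pos: [0.5955, 0.2858, 0.1046]
ee_rot: [[0.054, -0.999, 0.002], [-0.999, -0.054, 0.001], [-0.001, -0.002, -1.0]]
wrist_force: [0.6, 0.2, -1.0]
gripper_width: 0.42
gripper_force: 30.0
```

Emit:
servo_tool([
  [0, 0, 0, 0, 80],
  [0, 0, 0, 0, 80],
  [0, 0, 0, 0, 80],
  [0, 0, 0, 0, 80],
  [0, 0, 0, 0, 80],
])

```text
time_s: 12.28
tcp_pos: [0.5951, 0.2855, 0.1036]
ee_rot: [[0.054, -0.999, 0.0], [-0.999, -0.054, 0.0], [-0.0, -0.0, -1.0]]
wrist_force: [0.5, 0.4, 0.7]
gripper_width: 0.713
gripper_force: 0.0
```

Emit:
servo_tool([
  [0, 0, 0.3, 0, 80],
  [0, 0, 1.1, 0, 80],
  [0, 0, 2.1, 0, 80],
  [0, 0, 3.1, 0, 80],
  [0, 0, 4, 0, 80],
])

```text
time_s: 12.7
tcp_pos: [0.5952, 0.2854, 0.2261]
ee_rot: [[0.054, -0.999, 0.002], [-0.999, -0.054, 0.001], [-0.0, -0.002, -1.0]]
wrist_force: [0.3, 0.2, 1.0]
gripper_width: 0.91
gripper_force: 0.0
```

Emit:
servo_tool([
  [-0.3, -0.8, 0, 0, 87],
  [-0.6, -1.7, 0, 0, 87],
  [-0.9, -2.6, 0, 0, 87],
  [-1.2, -3.5, 0, 0, 87],
  [-1.5, -4.4, 0, 0, 87],
])

```text
time_s: 13.12
tcp_pos: [0.5495, 0.1523, 0.2243]
ee_rot: [[0.054, -0.999, 0.001], [-0.999, -0.054, 0.0], [-0.0, -0.001, -1.0]]
wrist_force: [0.3, 0.4, -0.2]
gripper_width: 1.001
gripper_force: 0.0
```

Emit:
servo_tool([
  [-0.4, -1.1, 0, 0.1, 87],
  [-0.8, -2.2, 0, 0.2, 87],
  [-1.2, -3.3, 0, 0.3, 87],
  [-1.6, -4.4, 0, 0.4, 87],
  [-2, -5.5, 0, 0.5, 87],
])

```text
time_s: 13.53
tcp_pos: [0.4892, -0.013, 0.2243]
ee_rot: [[0.531, -0.847, 0.001], [-0.847, -0.531, 0.0], [0.001, -0.001, -1.0]]
wrist_force: [0.1, -0.4, -0.0]
gripper_width: 1.001
gripper_force: 0.0
```

Emit:
servo_tool([
  [-0.5, -1.1, 0, 0, 87],
  [-1, -2.2, 0, 0, 87],
  [-1.4, -3.3, 0, 0, 87],
  [-1.8, -4.4, 0, 0, 87],
  [-2.2, -5.5, 0, 0, 87],
])

```text
time_s: 13.95
tcp_pos: [0.4232, -0.178, 0.2245]
ee_rot: [[0.527, -0.85, 0.002], [-0.85, -0.527, -0.0], [0.001, -0.001, -1.0]]
wrist_force: [1.4, -0.3, 0.2]
gripper_width: 0.998
gripper_force: 0.0
```

Emit:
servo_tool([
  [-0.05, -0.8, 0, 0, 87],
  [-0.07, -1.2, 0, 0, 87],
  [-0.07, -1.4, 0, 0, 87],
  [-0.07, -1.4, 0, 0, 87],
  [-0.07, -1.4, 0, 0, 87],
])

```text
time_s: 14.37
tcp_pos: [0.422, -0.2184, 0.2236]
ee_rot: [[0.526, -0.851, 0.0], [-0.851, -0.526, 0.0], [0.0, -0.0, -1.0]]
wrist_force: [-0.1, 0.7, 0.2]
gripper_width: 0.998
gripper_force: 0.0
```

```bash
python3 - <<'E'
from h import *
snap('scene2','scene');crop('scene2',240,75,400,225,4,'g')
E
```

```text
(no output)
```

View pics/g.png

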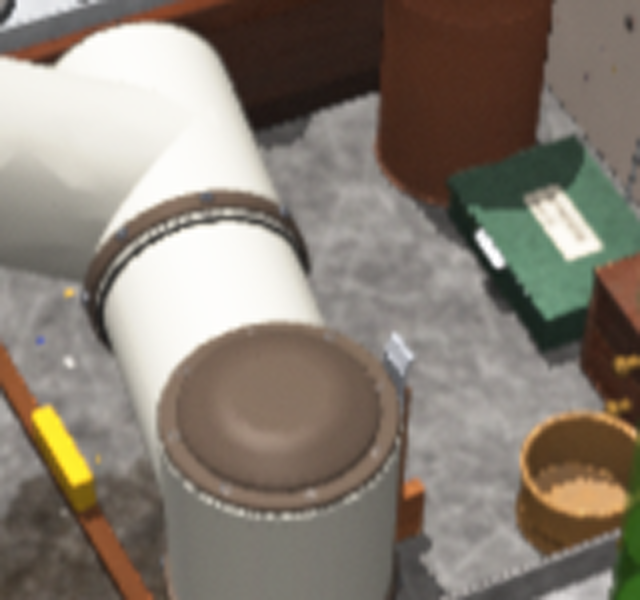

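The arm hides the carrier in this view, so only the bar can be checked, and it lies where I put it. I carry on with the white-capped bottle.

Emit:
servo_tool([
  [0, 0, -0.5, 0, 87],
  [0, 0, -1.5, 0, 87],
  [0, 0, -2.6, 0, 87],
  [0, 0, -3.6, 0, 87],
  [0, 0, -4.17, 0, 87],
])

```text
time_s: 14.83
tcp_pos: [0.4203, -0.217, 0.0956]
ee_rot: [[0.527, -0.85, -0.004], [-0.85, -0.527, 0.001], [-0.003, 0.003, -1.0]]
wrist_force: [-0.2, -0.9, -0.0]
gripper_width: 1.004
gripper_force: 0.0
```

Emit:
servo_tool([
  [0, 0, 0, 0, 35],
  [0, 0, 0, 0, 35],
  [0, 0, 0, 0, 35],
  [0, 0, 0, 0, 35],
  [0, 0, 0, 0, 35],
])

```text
time_s: 15.25
tcp_pos: [0.423, -0.2186, 0.0997]
ee_rot: [[0.526, -0.85, 0.003], [-0.85, -0.526, -0.001], [0.002, -0.002, -1.0]]
wrist_force: [-0.9, 0.1, 0.0]
gripper_width: 0.706
gripper_force: 0.0
```

Emit:
servo_tool([
  [0, 0, 0, 0, 35],
  [0, 0, 0, 0, 35],
  [0, 0, 0, 0, 35],
  [0, 0, 0, 0, 35],
  [0, 0, 0, 0, 35],
])

```text
time_s: 15.67
tcp_pos: [0.4222, -0.2187, 0.0987]
ee_rot: [[0.526, -0.85, 0.001], [-0.85, -0.526, -0.0], [0.001, -0.001, -1.0]]
wrist_force: [-0.2, 1.1, 3.0]
gripper_width: 0.49
gripper_force: 30.0
```

Emit:
servo_tool([
  [0, 0, 0.3, 0, 35],
  [0, 0, 1, 0, 35],
  [0, 0, 1.9, 0, 35],
  [0, 0, 2.8, 0, 35],
  [0, 0.3, 3.3, 0, 35],
])

```text
time_s: 16.08
tcp_pos: [0.4229, -0.2105, 0.2004]
ee_rot: [[0.525, -0.851, 0.004], [-0.851, -0.525, -0.002], [0.003, -0.002, -1.0]]
wrist_force: [0.2, -0.3, -1.9]
gripper_width: 0.487
gripper_force: 30.0
```

Emit:
servo_tool([
  [0, 0.7, 0.1, -0.1, 35],
  [0, 1.5, 0.1, -0.2, 35],
  [0, 2.5, 0.1, -0.3, 35],
  [0, 3.5, 0.1, -0.4, 35],
  [0, 4.5, 0.1, -0.5, 35],
])

```text
time_s: 16.5
tcp_pos: [0.4211, -0.0735, 0.2005]
ee_rot: [[0.048, -0.999, -0.0], [-0.999, -0.048, 0.0], [-0.0, 0.0, -1.0]]
wrist_force: [1.4, 0.3, -1.6]
gripper_width: 0.486
gripper_force: 30.0
```

Emit:
servo_tool([
  [0, 1, 0, 0, 35],
  [0, 2, 0, 0, 35],
  [0, 3, 0, 0, 35],
  [0.2, 4, 0, 0, 35],
  [0.6, 5, 0, 0, 35],
])

```text
time_s: 16.92
tcp_pos: [0.4383, 0.0765, 0.2006]
ee_rot: [[0.054, -0.999, -0.001], [-0.999, -0.054, 0.0], [-0.0, 0.001, -1.0]]
wrist_force: [0.8, -0.9, -1.8]
gripper_width: 0.49
gripper_force: 30.0
```

Emit:
servo_tool([
  [0.7, 0.8, 0, 0, 35],
  [1.5, 1.5, 0, 0, 35],
  [2.4, 2, 0, 0, 35],
  [3.3, 2.2, 0, 0, 35],
  [4.2, 2.27, 0, 0, 35],
])

```text
time_s: 17.33
tcp_pos: [0.5666, 0.1448, 0.2001]
ee_rot: [[0.056, -0.998, -0.001], [-0.998, -0.056, -0.0], [0.0, 0.001, -1.0]]
wrist_force: [-0.2, 1.2, -0.6]
gripper_width: 0.487
gripper_force: 30.0
```

Emit:
servo_tool([
  [0.7, 0, 0, 0, 35],
  [1.1, 0, 0, 0, 35],
  [1.2, 0, 0, 0, 35],
  [1.2, 0, 0, 0, 35],
  [1.2, 0, 0, 0, 35],
])

```text
time_s: 17.75
tcp_pos: [0.6009, 0.1432, 0.1999]
ee_rot: [[0.054, -0.999, -0.002], [-0.999, -0.054, -0.0], [0.0, 0.002, -1.0]]
wrist_force: [-0.3, -0.1, -1.6]
gripper_width: 0.482
gripper_force: 30.0
```

Emit:
servo_tool([
  [0, 0, -0.4, 0, 35],
  [0, 0, -1.1, 0, 35],
  [0, 0, -1.7, 0, 35],
  [0, 0, -2.3, 0, 35],
  [0, 0, -2.7, 0, 35],
])

```text
time_s: 18.17
tcp_pos: [0.5998, 0.1432, 0.118]
ee_rot: [[0.054, -0.999, -0.003], [-0.999, -0.054, -0.001], [0.0, 0.003, -1.0]]
wrist_force: [0.2, -0.2, -1.9]
gripper_width: 0.488
gripper_force: 30.0
```

Emit:
servo_tool([
  [0, 0, -0.15, 0, 35],
  [0, 0, -0.28, 0, 35],
  [0, 0, -0.33, 0, 35],
  [0, 0, -0.33, 0, 35],
  [0, 0, -0.33, 0, 35],
])

```text
time_s: 18.58
tcp_pos: [0.6023, 0.1438, 0.1104]
ee_rot: [[0.054, -0.999, 0.002], [-0.999, -0.054, 0.001], [-0.001, -0.002, -1.0]]
wrist_force: [0.4, 0.4, -0.7]
gripper_width: 0.491
gripper_force: 30.0
```

Emit:
servo_tool([
  [0, 0, 0, 0, 84],
  [0, 0, 0, 0, 84],
  [0, 0, 0, 0, 84],
  [0, 0, 0, 0, 84],
  [0, 0, 0, 0, 84],
])

```text
time_s: 19.0
tcp_pos: [0.602, 0.1435, 0.1096]
ee_rot: [[0.054, -0.999, 0.0], [-0.999, -0.054, 0.0], [-0.0, -0.0, -1.0]]
wrist_force: [0.1, -0.3, -0.4]
gripper_width: 0.783
gripper_force: 0.0
```

Emit:
servo_tool([
  [0, 0, 0.3, 0, 84],
  [0, 0, 1.1, 0, 84],
  [0, 0, 2.1, 0, 84],
  [0, 0, 3.1, 0, 84],
  [0, 0, 3.9, 0, 84],
])

```text
time_s: 19.42
tcp_pos: [0.6025, 0.1436, 0.2297]
ee_rot: [[0.054, -0.999, 0.003], [-0.999, -0.054, 0.001], [-0.0, -0.003, -1.0]]
wrist_force: [1.2, 0.7, 1.1]
gripper_width: 0.961
gripper_force: 0.0
```

Emit:
servo_tool([
  [-0.6, -0.5, 0, 0, 87],
  [-1.3, -1.2, 0, 0, 87],
  [-2, -2, 0, 0, 87],
  [-2.7, -2.9, 0, 0, 87],
  [-3.4, -3.8, 0, 0, 87],
])

```text
time_s: 19.83
tcp_pos: [0.4988, 0.0287, 0.2271]
ee_rot: [[0.055, -0.998, 0.001], [-0.998, -0.055, 0.0], [-0.0, -0.001, -1.0]]
wrist_force: [1.0, -0.8, -0.7]
gripper_width: 0.999
gripper_force: 0.0
```

Emit:
servo_tool([
  [-0.5, -1.1, 0, -0.1, 87],
  [-1, -2.2, 0, -0.2, 87],
  [-1.4, -3.3, 0, -0.3, 87],
  [-1.7, -4.4, 0, -0.4, 87],
  [-1.9, -5.5, 0, -0.5, 87],
])

```text
time_s: 20.25
tcp_pos: [0.4417, -0.1369, 0.2276]
ee_rot: [[-0.435, -0.9, 0.002], [-0.9, 0.435, -0.0], [-0.001, -0.002, -1.0]]
wrist_force: [-0.3, 0.3, 0.3]
gripper_width: 0.999
gripper_force: 0.0
```

Emit:
servo_tool([
  [-0.1, -1.1, 0, 0, 87],
  [-0.2, -2.2, 0, 0, 87],
  [-0.3, -3.3, 0, 0, 87],
  [-0.37, -4.4, 0, 0, 87],
  [-0.37, -5.5, 0, 0, 87],
])

```text
time_s: 20.67
tcp_pos: [0.4312, -0.3022, 0.2274]
ee_rot: [[-0.432, -0.902, 0.001], [-0.902, 0.432, -0.0], [-0.0, -0.001, -1.0]]
wrist_force: [2.0, 0.1, -0.3]
gripper_width: 0.999
gripper_force: 0.0
```

Emit:
servo_tool([
  [0, -0.8, 0, 0, 87],
  [0, -1.4, 0, 0, 87],
  [0, -1.68, 0, 0, 87],
  [0, -1.68, 0, 0, 87],
  [0, -1.68, 0, 0, 87],
])

```text
time_s: 21.08
tcp_pos: [0.4316, -0.3506, 0.2265]
ee_rot: [[-0.432, -0.902, -0.0], [-0.902, 0.432, 0.0], [-0.0, 0.0, -1.0]]
wrist_force: [-0.2, 0.8, 0.1]
gripper_width: 0.997
gripper_force: 0.0
```

```bash
python3 - <<'E'
from h import *
snap('top3','top')
snap('scene3','scene');crop('scene3',240,75,440,225,4,'g3')
E
```

View pics/top3.png

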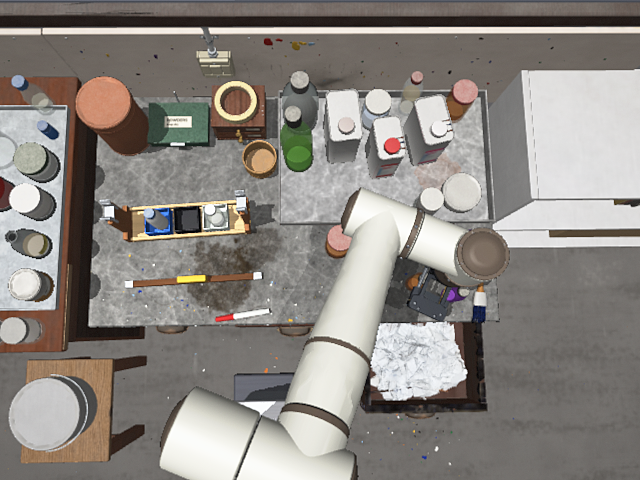

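The blue bottle stands in its pocket at (158,220), the white one at (215,216), and the bar is flat at (193,279). Next is the black-capped bottle.

Emit:
servo_tool([
  [0, 0, -0.5, 0, 87],
  [0, 0, -1.5, 0, 87],
  [0, 0, -2.5, 0, 87],
  [0, 0, -3.4, 0, 87],
  [0, 0, -3.95, 0, 87],
])

```text
time_s: 21.6
tcp_pos: [0.4307, -0.3488, 0.1055]
ee_rot: [[-0.43, -0.903, -0.003], [-0.903, 0.43, 0.002], [-0.001, 0.004, -1.0]]
wrist_force: [0.4, -0.2, -0.6]
gripper_width: 1.003
gripper_force: 0.0
```

Emit:
servo_tool([
  [0, 0, 0, 0, 32],
  [0, 0, 0, 0, 32],
  [0, 0, 0, 0, 32],
  [0, 0, 0, 0, 32],
  [0, 0, 0, 0, 32],
])

```text
time_s: 22.02
tcp_pos: [0.4327, -0.3511, 0.1095]
ee_rot: [[-0.431, -0.902, 0.003], [-0.902, 0.431, -0.001], [-0.0, -0.003, -1.0]]
wrist_force: [-1.2, 0.4, 0.5]
gripper_width: 0.706
gripper_force: 0.0
```

Emit:
servo_tool([
  [0, 0, 0, 0, 32],
  [0, 0, 0, 0, 32],
  [0, 0, 0, 0, 32],
  [0, 0, 0, 0, 32],
  [0, 0, 0, 0, 32],
])

```text
time_s: 22.43
tcp_pos: [0.4319, -0.351, 0.1082]
ee_rot: [[-0.431, -0.902, 0.0], [-0.902, 0.431, -0.0], [0.0, -0.0, -1.0]]
wrist_force: [-0.2, -0.6, 2.1]
gripper_width: 0.453
gripper_force: 30.0
```

Emit:
servo_tool([
  [0, 0, 0.3, 0, 32],
  [0, 0, 1, 0, 32],
  [0, 0, 1.9, 0, 32],
  [0, 0, 2.8, 0, 32],
  [0, 0.3, 3.4, 0, 32],
])

```text
time_s: 22.85
tcp_pos: [0.4324, -0.3431, 0.2127]
ee_rot: [[-0.432, -0.902, 0.003], [-0.902, 0.432, -0.002], [0.001, -0.003, -1.0]]
wrist_force: [0.6, -0.6, -1.7]
gripper_width: 0.45
gripper_force: 30.0
```

Emit:
servo_tool([
  [0, 0.7, 0.1, 0.1, 32],
  [0, 1.5, 0.1, 0.2, 32],
  [0, 2.5, 0.1, 0.3, 32],
  [0, 3.5, 0.1, 0.4, 32],
  [0, 4.5, 0.1, 0.5, 32],
])

```text
time_s: 23.27
tcp_pos: [0.4312, -0.2057, 0.2131]
ee_rot: [[0.058, -0.998, -0.0], [-0.998, -0.058, 0.0], [-0.0, 0.0, -1.0]]
wrist_force: [0.7, 0.6, -1.5]
gripper_width: 0.451
gripper_force: 30.0
```

Emit:
servo_tool([
  [0, 1.1, 0, 0, 32],
  [0, 2.2, 0, 0, 32],
  [0, 3.3, 0, 0, 32],
  [0, 4.4, 0, 0, 32],
  [0, 5.5, 0, 0, 32],
])

```text
time_s: 23.68
tcp_pos: [0.4311, -0.0404, 0.2133]
ee_rot: [[0.054, -0.999, 0.0], [-0.999, -0.054, 0.0], [-0.0, -0.0, -1.0]]
wrist_force: [0.4, -0.1, -1.5]
gripper_width: 0.455
gripper_force: 30.0
```

Emit:
servo_tool([
  [0, 1.1, 0, 0, 32],
  [0, 2.2, 0, 0, 32],
  [0, 3.3, 0, 0, 32],
  [0.1, 4.3, 0, 0, 32],
  [0.4, 5.2, 0, 0, 32],
])

```text
time_s: 24.1
tcp_pos: [0.4425, 0.1157, 0.2134]
ee_rot: [[0.055, -0.998, -0.0], [-0.998, -0.055, 0.0], [-0.0, 0.0, -1.0]]
wrist_force: [1.0, -0.0, -1.3]
gripper_width: 0.454
gripper_force: 30.0
```

Emit:
servo_tool([
  [0.5, 0.9, 0, 0, 32],
  [1.1, 1.7, 0, 0, 32],
  [1.9, 2.4, 0, 0, 32],
  [2.7, 2.9, 0, 0, 32],
  [3.6, 3.2, 0, 0, 32],
])

```text
time_s: 24.52
tcp_pos: [0.5522, 0.2119, 0.213]
ee_rot: [[0.056, -0.998, -0.001], [-0.998, -0.056, 0.0], [-0.0, 0.001, -1.0]]
wrist_force: [-0.4, 0.0, -0.6]
gripper_width: 0.455
gripper_force: 30.0
```

Emit:
servo_tool([
  [0.8, 0.16, 0, 0, 32],
  [1.3, 0.16, 0, 0, 32],
  [1.53, 0.16, 0, 0, 32],
  [1.53, 0.16, 0, 0, 32],
  [1.53, 0.16, 0, 0, 32],
])

```text
time_s: 24.93
tcp_pos: [0.597, 0.2145, 0.2125]
ee_rot: [[0.053, -0.999, -0.002], [-0.999, -0.053, -0.0], [0.0, 0.002, -1.0]]
wrist_force: [-0.2, -0.3, -0.7]
gripper_width: 0.452
gripper_force: 30.0
```

Emit:
servo_tool([
  [0, 0, -0.4, 0, 32],
  [0, 0, -1.1, 0, 32],
  [0, 0, -1.8, 0, 32],
  [0, 0, -2.4, 0, 32],
  [0, 0, -2.8, 0, 32],
])

```text
time_s: 25.35
tcp_pos: [0.5954, 0.2143, 0.1275]
ee_rot: [[0.054, -0.999, -0.003], [-0.999, -0.054, -0.001], [0.001, 0.003, -1.0]]
wrist_force: [-0.1, -0.1, -1.1]
gripper_width: 0.458
gripper_force: 30.0
```

Emit:
servo_tool([
  [0, 0, -0.15, 0, 32],
  [0, 0, -0.28, 0, 32],
  [0, 0, -0.33, 0, 32],
  [0, 0, -0.33, 0, 32],
  [0, 0, -0.33, 0, 32],
])

```text
time_s: 25.77
tcp_pos: [0.598, 0.2152, 0.1201]
ee_rot: [[0.054, -0.999, 0.002], [-0.999, -0.054, 0.001], [-0.001, -0.002, -1.0]]
wrist_force: [0.4, -0.8, -1.3]
gripper_width: 0.454
gripper_force: 30.0
```

Emit:
servo_tool([
  [0, 0, 0, 0, 82],
  [0, 0, 0, 0, 82],
  [0, 0, 0, 0, 82],
  [0, 0, 0, 0, 82],
  [0, 0, 0, 0, 82],
])

```text
time_s: 26.18
tcp_pos: [0.5978, 0.215, 0.1192]
ee_rot: [[0.054, -0.999, 0.0], [-0.999, -0.054, 0.0], [-0.0, -0.0, -1.0]]
wrist_force: [-1.1, -0.2, 0.1]
gripper_width: 0.754
gripper_force: 0.0
```

Emit:
servo_tool([
  [0, 0, 0.3, 0, 82],
  [0, 0, 1.1, 0, 82],
  [0, 0, 2.1, 0, 82],
  [0, 0, 3.1, 0, 82],
  [0, 0, 3.9, 0, 82],
])

```text
time_s: 26.6
tcp_pos: [0.5983, 0.215, 0.2394]
ee_rot: [[0.054, -0.999, 0.003], [-0.999, -0.054, 0.001], [-0.001, -0.003, -1.0]]
wrist_force: [2.0, -0.1, 0.6]
gripper_width: 0.942
gripper_force: 0.0
```

Emit:
servo_tool([
  [-0.8, 0, 0, 0, 87],
  [-1.8, -0.2, 0, 0, 87],
  [-2.8, -0.3, 0, 0, 87],
  [-3.8, -0.4, 0, 0, 87],
  [-4.95, -0.48, 0, 0, 87],
])

```text
time_s: 27.02
tcp_pos: [0.4484, 0.2002, 0.2366]
ee_rot: [[0.053, -0.999, 0.001], [-0.999, -0.053, 0.0], [-0.0, -0.001, -1.0]]
wrist_force: [-0.3, 0.8, -0.0]
gripper_width: 1.0
gripper_force: 0.0
```

```bash
python3 - <<'E'
from h import *
snap('top4','top');crop('top4',90,180,350,310,3,'e4')
snap('scene4','scene');crop('scene4',220,75,380,225,4,'g4')
E
```

```text
(no output)
```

View pics/e4.png

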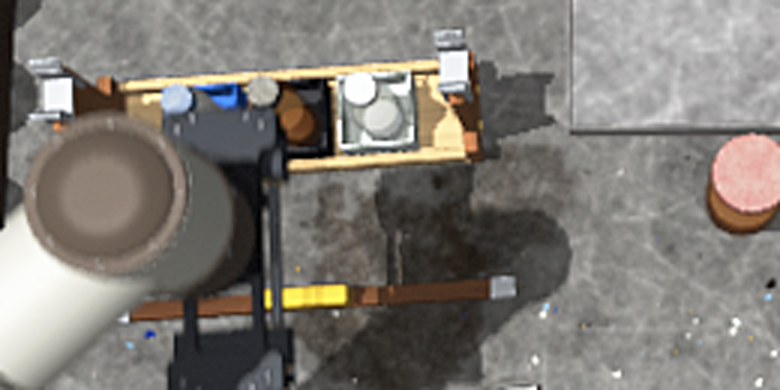

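All three bottles stand in their own pockets: blue (178,100), black (265,92) and white (360,90) in the crop. The bar is untouched at (310,295). I pick it up at the same grasp.

Emit:
servo_tool([
  [0, 0, -0.6, 0, 87],
  [0, 0, -1.6, 0, 87],
  [0, 0, -2.6, 0, 87],
  [0, 0, -3.6, 0, 87],
  [0, 0, -4.5, 0, 87],
])

```text
time_s: 27.53
tcp_pos: [0.4497, 0.2007, 0.1003]
ee_rot: [[0.054, -0.999, 0.001], [-0.999, -0.054, 0.001], [-0.001, -0.001, -1.0]]
wrist_force: [0.3, 0.5, 0.2]
gripper_width: 1.001
gripper_force: 0.0
```

Emit:
servo_tool([
  [0, 0, -0.8, 0, 60],
  [0, 0, -1.5, 0, 60],
  [0, 0, -2, 0, 60],
  [0, 0, -2.2, 0, 60],
  [0, 0, -2.22, 0, 60],
])

```text
time_s: 27.95
tcp_pos: [0.4493, 0.2004, 0.0335]
ee_rot: [[0.054, -0.999, -0.001], [-0.999, -0.054, -0.002], [0.001, 0.002, -1.0]]
wrist_force: [0.1, -0.7, 0.1]
gripper_width: 0.73
gripper_force: 0.0
```

Emit:
servo_tool([
  [0, 0, 0, 0, 10],
  [0, 0, 0, 0, 10],
  [0, 0, 0, 0, 10],
  [0, 0, 0, 0, 10],
  [0, 0, 0, 0, 10],
])

```text
time_s: 28.37
tcp_pos: [0.4495, 0.2008, 0.0351]
ee_rot: [[0.054, -0.999, 0.001], [-0.999, -0.054, 0.001], [-0.001, -0.001, -1.0]]
wrist_force: [0.7, -0.5, -0.0]
gripper_width: 0.396
gripper_force: 0.0
```

Emit:
servo_tool([
  [0, 0, 0, 0, 10],
  [0, 0, 0, 0, 10],
  [0, 0, 0, 0, 10],
  [0, 0, 0, 0, 10],
  [0, 0, 0, 0, 10],
])

```text
time_s: 28.78
tcp_pos: [0.4493, 0.2006, 0.0345]
ee_rot: [[0.054, -0.999, 0.0], [-0.999, -0.054, 0.0], [-0.0, -0.0, -1.0]]
wrist_force: [-1.4, -0.5, 1.1]
gripper_width: 0.181
gripper_force: 30.0
```

Emit:
servo_tool([
  [0, 0, 0.2, 0, 10],
  [0, 0, 0.7, 0, 10],
  [0, 0, 1.4, 0, 10],
  [0, 0, 2.2, 0, 10],
  [0, 0, 3, 0, 10],
])

```text
time_s: 29.2
tcp_pos: [0.4484, 0.1999, 0.1248]
ee_rot: [[0.054, -0.999, -0.002], [-0.999, -0.054, -0.001], [0.001, 0.002, -1.0]]
wrist_force: [0.5, 1.0, -2.9]
gripper_width: 0.18
gripper_force: 30.0
```

Emit:
servo_tool([
  [0, 0, 0.9, 0, 10],
  [0, 0, 1.8, 0, 10],
  [0, 0, 2.7, 0, 10],
  [0, 0, 3.6, 0, 10],
  [0, 0, 4.4, 0, 10],
])

```text
time_s: 29.62
tcp_pos: [0.4486, 0.2002, 0.2579]
ee_rot: [[0.054, -0.999, -0.0], [-0.999, -0.054, 0.0], [-0.0, 0.0, -1.0]]
wrist_force: [0.6, 0.5, -2.6]
gripper_width: 0.18
gripper_force: 30.0
```

Emit:
servo_tool([
  [0.3, 0, 0.2, 0, 10],
  [0.9, 0.1, 0.3, 0, 10],
  [1.6, 0.3, 0.3, 0, 10],
  [2.3, 0.4, 0.3, 0, 10],
  [3, 0.5, 0.3, 0, 10],
])

```text
time_s: 30.03
tcp_pos: [0.5393, 0.2154, 0.265]
ee_rot: [[0.054, -0.999, -0.002], [-0.999, -0.054, -0.0], [0.0, 0.002, -1.0]]
wrist_force: [0.4, 0.2, -1.7]
gripper_width: 0.182
gripper_force: 30.0
```

Emit:
servo_tool([
  [0.7, 0.03, 0, 0, 10],
  [1.3, 0.03, 0, 0, 10],
  [1.7, 0.03, 0, 0, 10],
  [1.9, 0.03, 0, 0, 10],
  [2, 0.03, 0, 0, 10],
])

```text
time_s: 30.45
tcp_pos: [0.5993, 0.2161, 0.2642]
ee_rot: [[0.053, -0.999, -0.002], [-0.999, -0.053, -0.001], [0.001, 0.002, -1.0]]
wrist_force: [0.7, 0.2, -2.3]
gripper_width: 0.184
gripper_force: 30.0
```

Emit:
servo_tool([
  [0, 0, 0, 0, 10],
  [0, 0, 0, 0, 10],
  [0, 0, 0, 0, 10],
  [0, 0, 0, 0, 10],
  [0, 0, 0, 0, 10],
])

```text
time_s: 30.87
tcp_pos: [0.5987, 0.2165, 0.2658]
ee_rot: [[0.054, -0.999, 0.0], [-0.999, -0.054, 0.0], [-0.0, -0.0, -1.0]]
wrist_force: [0.6, 0.4, -2.7]
gripper_width: 0.179
gripper_force: 30.0
```

```bash
python3 - <<'E'
from h import *
snap('top5','top');crop('top5',85,170,285,270,4,'e5')
snap('scene5','scene');crop('scene5',200,60,400,210,4,'g5')
E
```

```text
(no output)
```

View pics/g5.png

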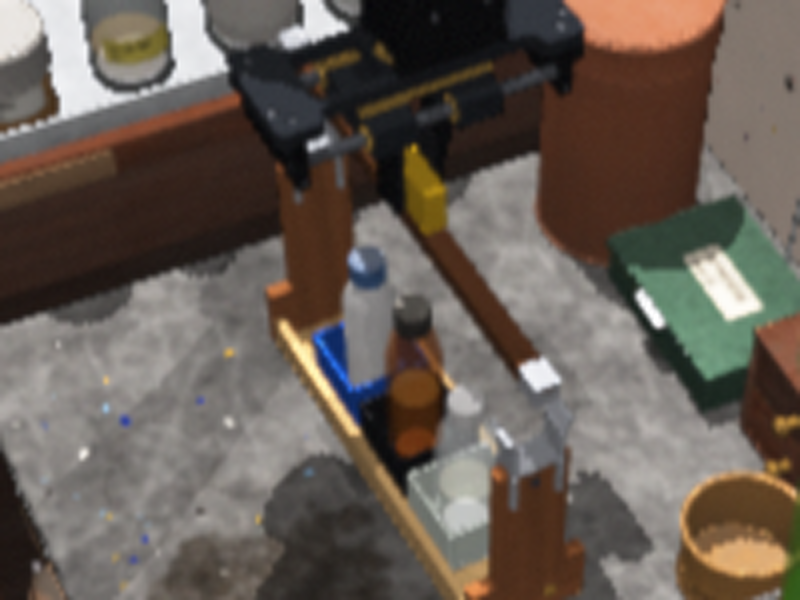

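The bottles stand upright and the bar's steel end at crop (540,372) is level above its bracket at (530,450). I lower it in.

Emit:
servo_tool([
  [0, 0, -0.2, 0, 10],
  [0, 0, -0.6, 0, 10],
  [0, 0, -1, 0, 10],
  [0, 0, -1.4, 0, 10],
  [0, 0, -1.7, 0, 10],
])

```text
time_s: 31.38
tcp_pos: [0.5986, 0.2162, 0.2127]
ee_rot: [[0.054, -0.999, -0.002], [-0.999, -0.054, -0.001], [0.001, 0.002, -1.0]]
wrist_force: [-0.4, -0.2, -2.9]
gripper_width: 0.18
gripper_force: 30.0
```

Emit:
servo_tool([
  [0, 0, -0.15, 0, 10],
  [0, 0, -0.3, 0, 10],
  [0, 0, -0.42, 0, 10],
  [0, 0, -0.49, 0, 10],
  [0, 0, -0.49, 0, 10],
])

```text
time_s: 31.8
tcp_pos: [0.5994, 0.2165, 0.1999]
ee_rot: [[0.054, -0.999, 0.001], [-0.999, -0.054, 0.0], [-0.0, -0.001, -1.0]]
wrist_force: [-0.4, 0.2, -1.8]
gripper_width: 0.183
gripper_force: 30.0
```

```bash
python3 - <<'E'
from h import *
snap('top6','top');crop('top6',85,180,285,250,4,'e6')
snap('scene6','scene');crop('scene6',240,70,360,200,4,'g6')
a=cv2.imread('pics/e6.png');b=cv2.imread('pics/g6.png')
o=np.zeros((600,800,3),np.uint8);o[:280]=a;o[280:,:b.shape[1]]=b[150:470];cv2.imwrite('pics/eg6.png',o)
s=r.sense();print(s['tcp_pos'],s['wrist_force'],s['moment'])
E
```

```text
[0.59939313 0.21652156 0.20010409] [-0.49124421  0.09245599 -1.89558904] [ 0.07989847 -0.06010922  0.04715136]
```

View pics/eg6.png

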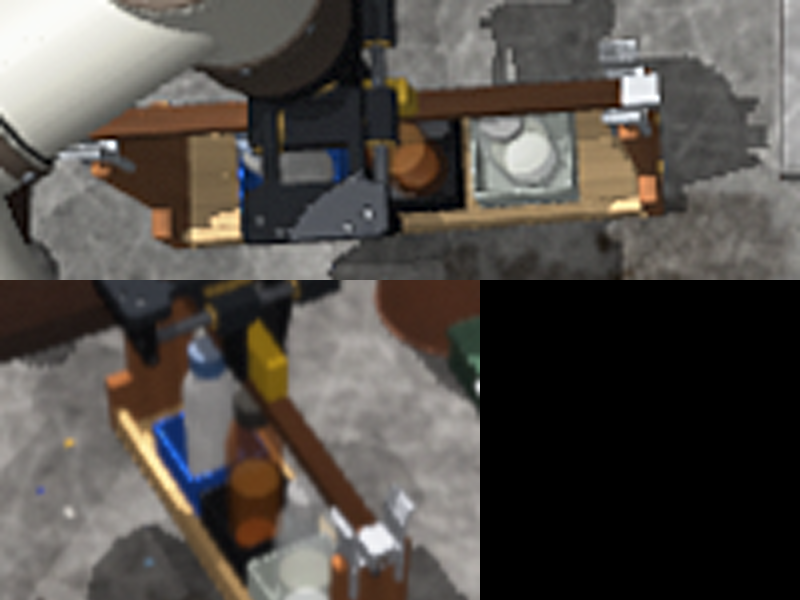

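The bar is down between the cheeks at both visible ends. I release and retreat.

Emit:
servo_tool([
  [0, 0, -0.01, 0, 10],
  [0, 0, -0.02, 0, 10],
  [0, 0, -0.02, 0, 60],
  [0, 0, -0.02, 0, 60],
  [0, 0, -0.02, 0, 60],
])

```text
time_s: 32.32
tcp_pos: [0.5995, 0.2165, 0.1997]
ee_rot: [[0.054, -0.999, 0.001], [-0.999, -0.054, 0.0], [-0.0, -0.001, -1.0]]
wrist_force: [-0.9, 0.4, -0.6]
gripper_width: 0.328
gripper_force: 0.0
```

Emit:
servo_tool([
  [0, 0, 0, 0, 60],
  [0, 0, 0, 0, 60],
  [0, 0, 0, 0, 60],
  [0, 0, 0, 0, 60],
  [0, 0, 0, 0, 60],
])

```text
time_s: 32.73
tcp_pos: [0.5992, 0.2164, 0.1991]
ee_rot: [[0.054, -0.999, 0.0], [-0.999, -0.054, -0.0], [0.0, -0.0, -1.0]]
wrist_force: [0.1, 0.2, 0.3]
gripper_width: 0.664
gripper_force: 0.0
```

Emit:
servo_tool([
  [0, 0, 0.3, 0, 60],
  [0, 0, 0.9, 0, 60],
  [0, 0, 1.6, 0, 60],
  [0, 0, 2.4, 0, 60],
  [0, 0, 3.2, 0, 60],
])

```text
time_s: 33.15
tcp_pos: [0.5991, 0.2163, 0.2967]
ee_rot: [[0.054, -0.999, 0.0], [-0.999, -0.054, -0.0], [0.0, -0.0, -1.0]]
wrist_force: [-0.1, 0.5, -0.1]
gripper_width: 0.688
gripper_force: 0.0
```

Emit:
servo_tool([
  [-0.9, -0.5, 0, 0, 60],
  [-1.9, -1.1, 0, 0, 60],
  [-2.9, -1.8, 0, 0, 60],
  [-3.9, -2.6, 0, 0, 60],
  [-4.9, -3.4, 0, 0, 60],
])

```text
time_s: 33.57
tcp_pos: [0.4508, 0.1135, 0.2956]
ee_rot: [[0.054, -0.999, 0.001], [-0.999, -0.054, 0.0], [-0.0, -0.001, -1.0]]
wrist_force: [0.5, 0.3, 0.1]
gripper_width: 0.691
gripper_force: 0.0
```

Emit:
servo_tool([
  [0, -1, 0, 0, 60],
  [0, -2.1, 0, 0, 60],
  [0, -3.2, 0, 0, 60],
  [0, -4.3, 0, 0, 60],
  [0, -5.4, 0, 0, 60],
])

```text
time_s: 33.98
tcp_pos: [0.4519, -0.049, 0.2963]
ee_rot: [[0.055, -0.998, 0.002], [-0.998, -0.055, 0.0], [-0.0, -0.002, -1.0]]
wrist_force: [-0.2, -0.5, -0.4]
gripper_width: 0.69
gripper_force: 0.0
```

Emit:
servo_tool([
  [0, -1, 0, 0, 60],
  [0, -2, 0, 0, 60],
  [0, -3, 0, 0, 60],
  [0, -3.5, 0, 0, 60],
  [0, -3.5, 0, 0, 60],
])

```text
time_s: 34.4
tcp_pos: [0.4521, -0.155, 0.2957]
ee_rot: [[0.05, -0.999, 0.001], [-0.999, -0.05, -0.001], [0.001, -0.001, -1.0]]
wrist_force: [0.2, -0.1, 0.2]
gripper_width: 0.688
gripper_force: 0.0
```

```bash
python3 - <<'E'
from h import *
snap('top7','top');crop('top7',90,180,290,260,4,'e7')
snap('scene7','scene')
E
```

```text
(no output)
```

View pics/e7.png

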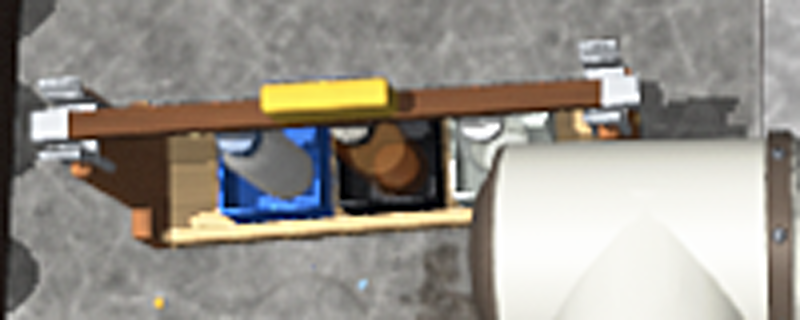

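View pics/top7.png

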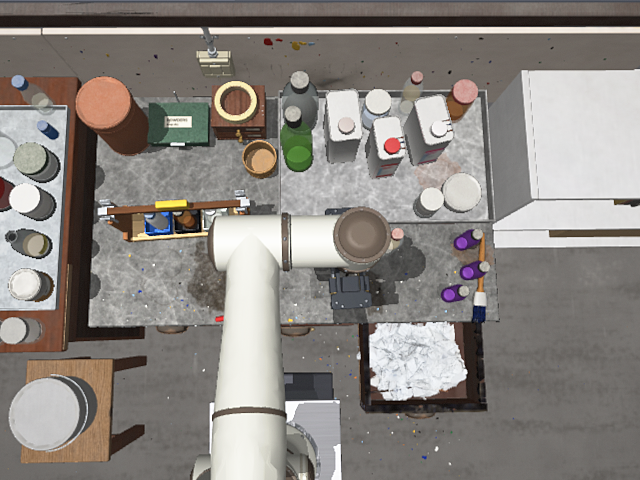

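The bar lies in both brackets, with steel ends at (50,124) and (618,87) in the crop. The bottles stand beneath it in their pockets, the tall red-capped bottle is unmoved at (398,234), and the robot touches nothing.

```bash
python3 -c "
from station import r
print(r.finish_job())"
```

```text
the job is handed in; nothing more can be done
None
```

I handed the job in at about 34 s: all three bottles stand in the pockets of their cap colours and the bar is back, centred, in both brackets. The tall red-capped bottle is unmoved; the arm hid the jar in the last picture, but nothing came near it.

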